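Set the hold-downs on the banding turntable

ROBOT

A 6-joint arm with a two-finger parallel gripper is mounted at the origin on the work surface. World frame = base frame: x ahead of the robot, y to its left, z up, the work surface at z = 0. Lengths are in m, angles in rad, forces in N, time in s.
With the tool pointing down it reaches from about 0.35 to 0.975 m from the base axis. Payload 4.9 kg.
Tool frame: the origin (TCP) lies on the mounting face of the last link; the fingertips stand 173 mm ahead of it and the grasp point (between the pads) lies 155 mm ahead of it; x points along the fingers, z is the direction in which the jaws open and shut, and the axes are right-handed (so a half turn about x gives the same grasp; the last joint's range is limited). The gripper opens to 85 mm and grips with 20 to 120 N. Pads are 22 mm wide; open, the fingers measure 114 mm over their backs; the gripper's body (76 mm by 85 mm) begins 54 mm behind the grasp point. The pads swing forward as they close: fully open they stand 13 mm farther back than shut.
Start: joints at [-1.223, 0.053, 1.613, -0, 1.476, -0.119], TCP at [0.281, -0.558, 0.405] pointing down, gripper open.
Joint ranges: [-3.01, 3.01], [-1.01, 2.22], [0.06, 2.58], [-1.02, 4.17], [0.09, 2.62], [-3.14, 3.14]. Speed limits (rad/s): [2.57, 2.57, 3.14, 3.14, 3.14, 3.14].

INTERFACE

Orientations are given as a rotation vector (axis times angle).
In Python, from station import get_obs, get_image, get_calibration, finish_job, look_for, masks_of, tip_of gives the robot as it stands.
- The arm moves only by the tool carry_out, never from a script. Its argument "increments" is a list of rows, each a list of 3 entries, a list of its own where there are three numbers: the turn, a rotation vector about the world's x, y, z in units of 0.1 rad (1.0 is 0.1 rad), then the shift along the world's x, y, z in units of 20 mm (1.0 is 20 mm), then the opening, from 0 (shut) to 1 (fully open). A call has 1 to 8 rows; each row shifts and turns the pose as measured when the row begins; what a row does not reach is not made up. A row lasts 1/10 s, in which the tool goes at most 50 mm and 8.59 degrees, less where a joint would pass 70% of its speed; a pose out of reach is approached as far as the arm can. A call with a number of a shift or a turn outside -1 to 1 is refused whole. A call with a gripper value outside its range is refused whole. The fingers move at their own pace and stop on an object; "squeeze" is the grip in N (left out, the last holds). Time passes only in rows, so rows that do not move let the fingers close. It gives the time, the measured TCP pose, the force and the opening at its end, in the units of the state.
- get_obs(): the state, without advancing time (a new reading comes with each control period).
- get_image(name): name is "scene" or "top" or "wrist"; returns (picture, depth): 420x560x3 uint8, blue, green, red; 420x560 float32, m along the optical axis (not along the pixel's ray), 0 where there is no reading.
- get_calibration(name): a dict with "fx", "fy", "cx", "cy" (pixels), "position" and "orientation" of the camera in the world. Camera axes: x right, y down, z forward; pixel columns grow to the right and rows downward; lengths in m; the calibration is good to about 2 mm. A picture is of the moment at which its call begins: read the wrist's pose just before it. get_calibration takes no time and is no camera call; for the wrist camera it gives the pose at the moment of the call.
- finish_job(): hands the job in, once; it reports no verdict.
Trained networks look in the newest picture that a camera, given by its name, has taken for a name from the list of things; names that differ only in an ending like _2 or _b are one class to them, and where a whole thing is asked for, a point or a joint stands for the part that bears it (a point fixed in the world has none). Each returns a list of dicts, best first, with "p" (0 to 1); they miss things now and then, are a little off and sometimes report something else, mostly with a low value. They report only what shows in the picture. A call takes as long as a camera call. They do not tell look-alikes from the thing itself.
- look_for(camera, query): "centre" ([column, row] in pixels, amid what is visible of it).
- masks_of(camera, query): "region" (420x560 bool, what is visible of it) and "centre" ([column, row] in pixels, amid what is visible of it).
- tip_of(camera, query): "centre" ([column, row] in pixels: a listed point, or the origin of a listed thing).
The state is a dict: "t": time; "q": joint angles; "dq": joint speeds; "effort": joint torques, N m; "tool_pos": TCP position; "tool_rot": TCP orientation; "contact_force": force on the tool from outside, world axes, zero at the start; "wrist_torque": the same for the moment, N m; "opening": finger opening in m.
Only numpy, scipy, OpenCV 4.12 (cv2) and the standard library are available. Lean on these libraries where they do the work, as an engineer would, in place of code of your own. Each camera call takes 0.05 s, during which the arm holds its last target.

TASK

Hold the pink plate down on the banding turntable, ready for banding: with your fingertips tap down the three coloured caps one after another, red first, then yellow, then blue, each lightly and just until the rubber pad under it rests on the plate. Do not press a cap before its turn, do not slam any, turn the wheel or shift the plate, and leave the other plate, the cup, the brush and the spur where they are; nothing is to be gripped or lifted, and finish with the hand clear.

Things in the scene. Friction and masses are not known exactly. Their poses are not given: they have to be found in the camera images.
- turntable: cast-iron banding turntable; black round foot of radius 90 standing on the marble. Origin: centre of its underside, on the wheel's axis. It carries the wheel, radius 125, top face 85 above the marble, and on the wheel three hold-downs 120 degrees apart (sizes in mm)
- wheel (a joint): turning angle of the wheel about the vertical axis, anticlockwise from above positive; it turns freely enough to be turned by a sideways push of about 6 N at the caps, and does not spring back
- wheel_edge (a point): point on the wheel face near its edge, 112 from the axis, at the foot of the red hold-down's steel post (sizes in mm)
- plate: pink bisque dessert plate, loose, 190 across, 16 thick, with a foot ring 82 across and 5 high on its back; it lies face down, centred on the wheel. Origin: centre of its underside, 85 above the marble; z up (sizes in mm)
- red_top (a point): centre of the flat top of the red cap, the press knob of one hold-down: a round red cap 34 across and 12 thick, 62 from the wheel's axis, its top 179 above the marble when up; the steel post and arm that carry it stay at least 22 below the cap's top when up (sizes in mm)
- red_cap (a joint): how far the red cap has been pressed down (m): 0 up, 0.020 at its hard stop. Pressing takes about 3.5 N to move it; it stays where it is left. After 0.008 its rubber pad meets the plate, and the press then grows by 0.25 N a mm, to 6.5 N just before the hard stop
- red_pad (a joint): how far the sprung black rubber pad (16 mm across) below the red cap is pushed back by the plate (m): 0 while it hangs clear of the plate, about the cap's travel less 0.008 once it bears on the plate; 0.001 or more counts as resting on it
- yellow_top (a point): centre of the flat top of the yellow cap, the press knob of one hold-down: a round yellow cap 34 across and 12 thick, 62 from the wheel's axis, its top 179 above the marble when up; the steel post and arm that carry it stay at least 22 below the cap's top when up (sizes in mm)
- yellow_cap (a joint): how far the yellow cap has been pressed down (m): 0 up, 0.020 at its hard stop. Pressing takes about 3.5 N to move it; it stays where it is left. After 0.008 its rubber pad meets the plate, and the press then grows by 0.25 N a mm, to 6.5 N just before the hard stop
- yellow_pad (a joint): how far the sprung black rubber pad (16 mm across) below the yellow cap is pushed back by the plate (m): 0 while it hangs clear of the plate, about the cap's travel less 0.008 once it bears on the plate; 0.001 or more counts as resting on it
- blue_top (a point): centre of the flat top of the blue cap, the press knob of one hold-down: a round blue cap 34 across and 12 thick, 62 from the wheel's axis, its top 179 above the marble when up; the steel post and arm that carry it stay at least 22 below the cap's top when up (sizes in mm)
- blue_cap (a joint): how far the blue cap has been pressed down (m): 0 up, 0.020 at its hard stop. Pressing takes about 3.5 N to move it; it stays where it is left. After 0.008 its rubber pad meets the plate, and the press then grows by 0.25 N a mm, to 6.5 N just before the hard stop
- blue_pad (a joint): how far the sprung black rubber pad (16 mm across) below the blue cap is pushed back by the plate (m): 0 while it hangs clear of the plate, about the cap's travel less 0.008 once it bears on the plate; 0.001 or more counts as resting on it
- spare_plate: bystander: a second pink plate like the first, face down on the marble; origin: centre of its underside (sizes in mm)
- cup: bystander: cream shino-glazed yunomi cup with rust bands, 74 across, 85 high; origin: centre of its underside (sizes in mm)
- brush: bystander: glaze brush with wooden handle, brass ferrule and black rubber tip, 181 long along its x, 10 thick; origin near its middle, on the underside (sizes in mm)
- spur: bystander: grey three-armed ceramic spur, 67 across, 22 high; origin: centre of its underside (sizes in mm)
Not all that is in view belongs to the job. Leave any green or turquoise look-alike of the plate alone.

How it is judged:
On the way, in this order (a step that is already met when the one before it is completed fails the run):
1. the red cap is pressed down until its pad rests on the plate (value of joint red_pad above 0.001 m and value of joint red_cap above 0.0085 m), for 0.1 s.
2. the yellow cap is pressed down until its pad rests on the plate (value of joint yellow_pad above 0.001 m and value of joint yellow_cap above 0.0085 m), for 0.1 s.
3. the blue cap is pressed down until its pad rests on the plate (value of joint blue_pad above 0.001 m and value of joint blue_cap above 0.0085 m), for 0.1 s.
At the end, for the whole second after the job is handed in: All three pads rest on the plate (each pushed back by 1 mm or more), the plate lies flat within 8 mm of its start, the wheel's edge is within 20 mm of its start, and every bystander is within 15 mm of where it stood (all of step 1 and all of step 2 and all of step 3 and distance of plate from where it was at the start of the episode below 0.008 m and angle between plate's own z axis and vertical below 0.08 rad and linear speed of plate below 0.02 m/s and distance of wheel_edge from where it was at the start of the episode below 0.02 m and distance of each of spare_plate, cup, brush, spur from where it was at the start of the episode below 0.015 m); the robot touches nothing.
It fails at once if a cap is pressed (over 5 mm) before the pad of the one before it rests on the plate ((value of joint yellow_cap above 0.005 m and value of joint red_pad below 0.001 m) or (value of joint blue_cap above 0.005 m and value of joint yellow_pad below 0.001 m)).
It fails at once if the turntable or its caps are pushed hard (over 20 N) (contact force between the fingers and turntable above 20 N).
It fails at once if the plate on the wheel is shifted or lifted (over 8 mm) (distance of plate from where it was at the start of the episode above 0.008 m).
It fails at once if the wheel is turned (its edge moved over 20 mm) (distance of wheel_edge from where it was at the start of the episode above 0.02 m).
It fails at once if a bystander is moved or lifted (over 15 mm) (distance of any of spare_plate, cup, brush, spur from where it was at the start of the episode above 0.015 m).
It also fails if it takes over 48 s, if anything falls off the work surface, if the arm or the gripper's body presses on something with over 40 N, if the wrist force passes 120 N, or if a joint passes its speed limit or range.

## Working session

There is one attempt and no reset: what is moved stays moved. The work goes in short steps, Python scripts to look and compute and a tool call to move; the robot and the scene stay as the last step left them, time stands still between calls to the robot, and variables do not carry over. Pictures are saved under pics/ and viewed, and the job is handed in when it is done.

Besides the shell and the picture viewer there is one more tool, called after "Request:" as name([rows], argument=value, ...), one row to a line, values as JSON. carry_out: Moves the arm, as the interface text tells. Shifts and turns lie within -1 to 1; 1 stands for 20 mm of shift or 0.1 rad of turn. Its arguments: {"type":"object","properties":{"increments":{"type":"array","items":{"type":"array"}},"squeeze":{"type":"number"}},"required":["increments"]}

```bash
ls; mkdir -p pics
python3 - <<'E'
from station import *
import cv2,numpy as np
o=get_obs(); print(o)
for n in ["scene","top"]:
    im,d=get_image(n); cv2.imwrite(f"pics/{n}0.png",im); c=get_calibration(n); print(n,c)
    for q in ["red_top","yellow_top","blue_top"]:
        for r in tip_of(n,q)[:2]:
            u,v=r["centre"]; print(q,r["p"],u,v)
            z=d[int(round(v)),int(round(u))]
            print(z)
E
```

```text
pics
{'t': 0.0, 'q': array([-1.22303295e+00,  5.33172187e-02,  1.61435067e+00,  3.50516970e-05,
        1.47600331e+00, -1.18995592e-01]), 'dq': array([ 0.00101172, -0.00088952, -0.00014083, -0.00016739, -0.00127761,
        0.0011881 ]), 'effort': array([ 1.33271584e-03, -3.93684661e+01, -3.70177174e+01, -6.77214803e-05,
        7.02037913e-03,  8.62722629e-06]), 'tool_pos': array([ 0.28115316, -0.55786719,  0.40345338]), 'tool_rot': array([ 0.86018064,  1.39621049, -0.85801864]), 'contact_force': array([ 0.4535193 , -0.44231396, -0.06087999]), 'wrist_torque': array([-0.00343554,  0.00748574,  0.00857367]), 'opening': 0.08538050323498994}
scene {'fx': 420.2040766329363, 'fy': 420.2040766329363, 'cx': 279.9645331315643, 'cy': 216.77492624200696, 'position': array([1.11959045, 0.29174211, 0.88575131]), 'orientation': array([-1.35170916, -2.30925035,  0.83376211])}
red_top 0.7 290.9 193.7
0.95597136
red_top 0.37 274.2 318.2
0.9589682
yellow_top 0.66 246.2 188.9
0.96774286
yellow_top 0.47 213.8 191.9
1.2056714
blue_top 0.5 261.4 218.4
0.91333896
top {'fx': 387.92480697640235, 'fy': 387.92480697640235, 'cx': 286.01802546788434, 'cy': 206.68974542074682, 'position': array([ 0.38920873, -0.0123977 ,  1.01348174]), 'orientation': array([-2.06602952,  2.14807375, -0.23304972])}
red_top 0.74 280.3 222.5
0.8480855
yellow_top 0.72 326.7 203.8
0.85729563
blue_top 0.59 325.6 198.8
0.85829973
blue_top 0.53 287.1 173.8
0.87158513
```

View pics/scene0.png

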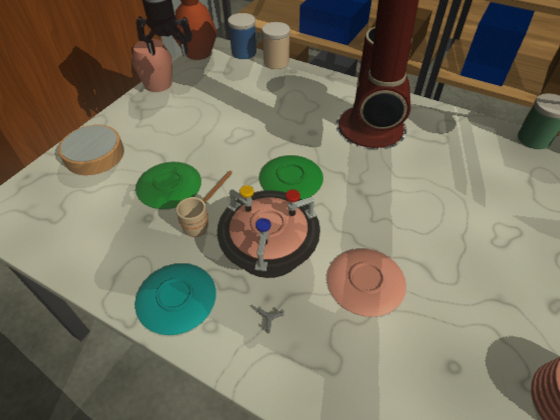

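View pics/top0.png

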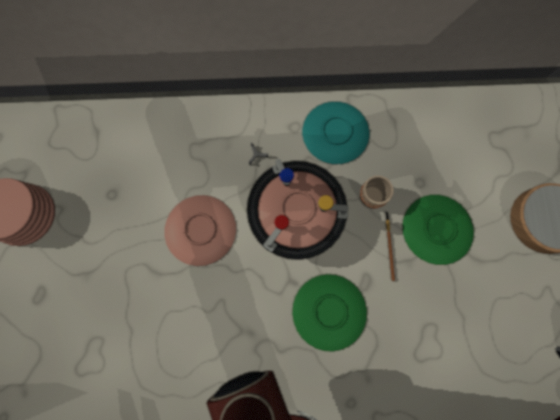

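The scene view shows red cap near (293,195), yellow (246,190) and blue (263,225). The top view shows red (282,222), yellow (326,203), blue (287,175). I'll measure them by colour on the z = 0.179 plane.

```bash
cat > h.py <<'E'
from station import *
import cv2,numpy as np
from scipy.spatial.transform import Rotation as R
def ray(c,u,v,z):
    Rm=R.from_rotvec(c["orientation"]).as_matrix()
    d=Rm@np.array([(u-c["cx"])/c["fx"],(v-c["cy"])/c["fy"],1]); p=np.array(c["position"])
    return p+d*(z-p[2])/d[2]
def world(c,d,mask):
    v,u=np.nonzero(mask&(d>0)); z=d[v,u]
    P=np.stack([(u-c["cx"])/c["fx"]*z,(v-c["cy"])/c["fy"]*z,z],1)
    return P@R.from_rotvec(c["orientation"]).as_matrix().T+np.array(c["position"])
def seg(im,box):
    h=cv2.cvtColor(im,cv2.COLOR_BGR2HSV).astype(int); H,S,V=h[...,0],h[...,1],h[...,2]
    b=np.zeros(H.shape,bool); b[box[1]:box[3],box[0]:box[2]]=1
    return {"red":b&((H<5)|(H>173))&(S>170)&(V>70),"yellow":b&(H>17)&(H<32)&(S>130)&(V>70),"blue":b&(H>108)&(H<128)&(S>130)&(V>60)}
E
python3 - <<'E'
from h import *
for n,box in [("scene",(220,170,320,250)),("top",(245,155,350,260))]:
    im,d=get_image(n); c=get_calibration(n)
    for k,m in seg(im,box).items():
        nl,l,st,ce=cv2.connectedComponentsWithStats(m.astype(np.uint8)); i=1+np.argmax(st[1:,4])
        mm=l==i; W=world(c,d,mm)
        top=W[W[:,2]>np.percentile(W[:,2],90)-.006]
        print(n,k,st[i],ce[i].round(1),"plane",ray(c,*ce[i],.179).round(4),"zpct",np.percentile(W[:,2],[10,50,90]).round(4),"topmean",top.mean(0).round(4))
E
```

```text
scene red [286 190  14  12 126] [292.2 195.7] plane [ 0.5451 -0.004   0.179 ] zpct [0.174  0.1785 0.1806] topmean [ 0.5437 -0.0053  0.1786]
scene yellow [240 185  14  13 148] [246.5 191.1] plane [ 0.584  -0.1026  0.179 ] zpct [0.1709 0.1783 0.1802] topmean [ 0.582  -0.1053  0.1787]
scene blue [256 219  14  12 138] [262.8 224.4] plane [ 0.6495 -0.0195  0.179 ] zpct [0.1762 0.1787 0.1802] topmean [ 0.649  -0.0202  0.1786]
top red [275 216  13  13 138] [281.2 221.8] plane [ 0.5406 -0.0064  0.179 ] zpct [0.1773 0.1795 0.1811] topmean [ 0.5406 -0.0063  0.1794]
top yellow [318 195  16  16 179] [325.3 202.3] plane [ 0.5802 -0.1052  0.179 ] zpct [0.1759 0.1787 0.1808] topmean [ 0.5809 -0.106   0.1789]
top blue [279 168  14  14 144] [286.3 174.7] plane [ 0.6474 -0.0215  0.179 ] zpct [0.1769 0.1787 0.1807] topmean [ 0.6473 -0.0218  0.1788]
```

Request:
carry_out([
  [[0,0,0],[0,0,0],0],
  [[0,0,0],[0.4,0.9,0],0],
  [[0,0,0],[0.45,0.95,0],0],
  [[0,0,0],[0.45,0.95,0],0],
  [[0,0,0],[0.45,0.95,0],0],
  [[0,0,0],[0.45,0.95,0],0],
  [[0,0,0],[0.45,0.95,0],0],
  [[0,0,0],[0.45,0.95,0],0],
], squeeze=20)

```text
t: 1.3
tool_pos: [0.3472, -0.4143, 0.4046]
tool_rot: [0.859, 1.394, -0.857]
contact_force: [0.6, -0.3, 0.4]
opening: 0.0001
```

Run:
```python
from h import *
o=get_obs(); print(o["t"],o["tool_pos"],o["contact_force"],o["opening"],o["q"]); print(R.from_rotvec(o["tool_rot"]).as_matrix().round(3))
```

```text
1.3 [ 0.34722613 -0.41431141  0.40457086] [ 0.61011476 -0.31289894  0.36930588] 7.953875551842043e-05 [-1.01125910e+00 -1.49887697e-01  1.80871199e+00  1.51770335e-03
  1.48293043e+00  9.19120286e-02]
[[ 0.001  0.893  0.451]
 [ 0.001  0.451 -0.893]
 [-1.     0.001 -0.   ]]
```

Request:
carry_out([
  [[0,0,0],[0.45,0.95,0],0],
  [[0,0,0],[0.45,0.95,0],0],
  [[0,0,0],[0.45,0.95,0],0],
  [[0,0,0],[0.45,0.95,0],0],
  [[0,0,0],[0.45,0.95,0],0],
  [[0,0,0],[0.45,0.95,0],0],
  [[0,0,0],[0.45,0.95,0],0],
  [[0,0,0],[0.45,0.95,0],0],
])

```text
t: 2.1
tool_pos: [0.4227, -0.2413, 0.4047]
tool_rot: [0.853, 1.394, -0.848]
contact_force: [0.4, 0.4, -0.6]
opening: -0.0004
```

Request:
carry_out([
  [[0,0,0],[0.45,0.95,0],0],
  [[0,0,0],[0.45,0.95,0],0],
  [[0,0,0],[0.45,0.95,0],0],
  [[0,0,0],[0.45,0.95,0],0],
  [[0,0,0],[0.45,0.95,0],0],
  [[0,0,0],[0.45,0.95,0],0],
  [[0,0,0],[0.45,0.95,0],0],
  [[0,0,0],[0.45,0.95,0],0],
])

```text
t: 2.9
tool_pos: [0.4927, -0.069, 0.4048]
tool_rot: [0.846, 1.395, -0.837]
contact_force: [0.7, 0.2, 0.4]
opening: 0.0003
```

Request:
carry_out([
  [[0,0,0],[0.6,0.75,-0.2],0],
  [[0,0,0],[0.6,0.75,-0.2],0],
  [[0,0,0],[0.6,0.75,-0.2],0],
  [[0,0,0],[0.3,0.4,-0.2],0],
  [[0,0,0],[0,0,0],0],
])

```text
t: 3.4
tool_pos: [0.5324, -0.0044, 0.3888]
tool_rot: [0.839, 1.396, -0.828]
contact_force: [-0.9, -0.7, -0.4]
opening: 0.0003
```

```bash
cat >> h.py <<'E'
TGT={"red":(.5415,-.006),"yellow":(.581,-.105),"blue":(.648,-.021)}
def st(k):
    o=get_obs(); p=o["tool_pos"]; M=R.from_rotvec(o["tool_rot"]).as_matrix()
    tip=p+M[:,0]*.173; x=M[:,0]
    print("t",round(o["t"],2),"tip",tip.round(4),"f",o["contact_force"].round(2),"open",round(o["opening"],4))
    print("need units",((np.array(TGT[k])-tip[:2])/.02).round(3),"tiprise over .179:",round((tip[2]-.179)*1000,1),"mm; turn units to level",(np.cross(x,[0,0,-1])/.1).round(3), "z axis", M[:,2].round(2))
E
python3 - <<'E'
from h import *
st("red")
im,d=get_image("wrist"); cv2.imwrite("pics/w1.png",im)
im,d=get_image("scene"); cv2.imwrite("pics/s1.png",cv2.resize(im[120:300,180:420],None,fx=3,fy=3))
E
```

```text
t 3.4 tip [ 0.5343 -0.0041  0.2158] f [-0.9  -0.69 -0.4 ] open 0.0003
need units [ 0.362 -0.095] tiprise over .179: 36.8 mm; turn units to level [-0.019  0.105  0.   ] z axis [ 0.48 -0.88  0.  ]
```

View pics/w1.png

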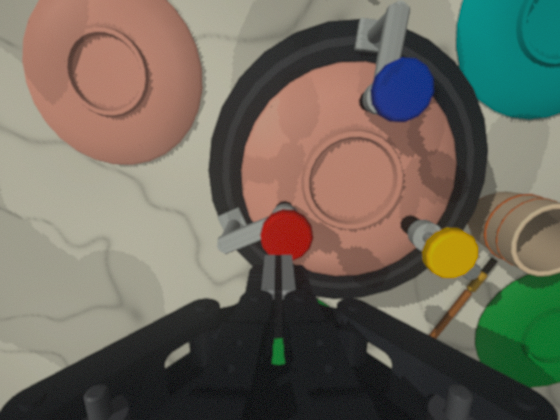

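View pics/s1.png

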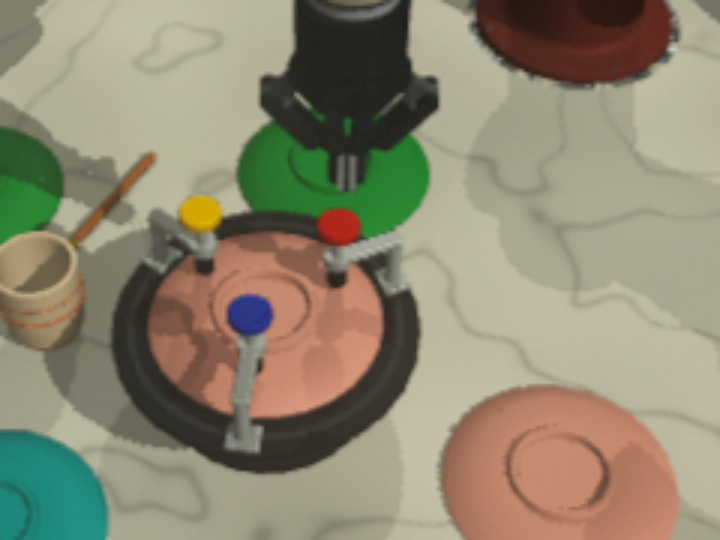

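The wrist view shows red (287,235), yellow (450,253) and blue (403,90), with the shut fingertips just short of red. I'll cross-check the cap positions with this camera.

Run:
```python
from h import *
im,d=get_image("wrist"); c=get_calibration("wrist")
for k,m in seg(im,(200,30,490,300)).items():
    nl,l,s,ce=cv2.connectedComponentsWithStats(m.astype(np.uint8)); i=1+np.argmax(s[1:,4])
    W=world(c,d,l==i); top=W[W[:,2]>np.percentile(W[:,2],90)-.006]
    (u,v),r=cv2.minEnclosingCircle(np.argwhere(l==i)[:,::-1].astype(np.float32))
    print(k,s[i],ce[i].round(1),ray(c,u,v,.179).round(4),"top",top.mean(0).round(4),(top.max(0)+top.min(0))[:2].round(4)/2)
```

```text
red [ 259  210   51   47 1913] [284.3 233.1] [ 0.5422 -0.0057  0.179 ] top [ 0.5433 -0.0055  0.1795] [ 0.54195 -0.00625]
yellow [ 419  226   57   51 2234] [447.7 251.1] [ 0.582  -0.1031  0.179 ] top [ 0.5816 -0.1039  0.1795] [ 0.5814 -0.1058]
blue [ 369   56   63   64 3011] [400.   87.7] [ 0.6477 -0.0208  0.179 ] top [ 0.6472 -0.0208  0.1797] [ 0.64745 -0.02135]
```

Request:
carry_out([
  [[0,0.1,0],[0.3,-0.1,-0.4],0],
  [[0,0,0],[0.1,0,-0.4],0],
  [[0,0,0],[0,0,-0.4],0],
  [[0,0,0],[0,0,0],0],
])

```text
t: 3.95
tool_pos: [0.5403, -0.0103, 0.364]
tool_rot: [0.84, 1.402, -0.838]
contact_force: [-0.3, 0.7, -0.4]
opening: -0.0003
```

Run:
```python
from h import *
st("red")
```

```text
t 3.95 tip [ 0.5405 -0.0102  0.191 ] f [-0.33  0.75 -0.38] open -0.0003
need units [0.048 0.208] tiprise over .179: 12.0 mm; turn units to level [-0.005  0.015  0.   ] z axis [ 0.47 -0.88  0.  ]
```

Request:
carry_out([
  [[0,0,0],[0.05,0.22,-0.15],0],
  [[0,0,0],[0,0,-0.15],0],
  [[0,0,0],[0,0,0],0],
])

```text
t: 4.25
tool_pos: [0.5413, -0.0059, 0.3568]
tool_rot: [0.84, 1.403, -0.839]
contact_force: [-0.5, -0.5, 0.8]
opening: -0.0002
```

Run:
```python
from h import *
st("red")
```

```text
t 4.25 tip [ 0.5413 -0.0057  0.1838] f [-0.48 -0.51  0.75] open -0.0002
need units [ 0.009 -0.013] tiprise over .179: 4.8 mm; turn units to level [-0.008  0.004  0.   ] z axis [ 0.47 -0.88 -0.  ]
```

Request:
carry_out([
  [[0,0,0],[0,0,-0.1],0],
  [[0,0,0],[0,0,-0.1],0],
  [[0,0,0],[0,0,-0.1],0],
])

```text
t: 4.55
tool_pos: [0.5414, -0.0057, 0.3515]
tool_rot: [0.84, 1.401, -0.838]
contact_force: [-1.5, 1.1, 2.7]
opening: 0.0001
```

Request:
carry_out([
  [[0,0,0],[0,0,-0.1],0],
  [[0,0,0],[0,0,-0.1],0],
])

```text
t: 4.75
tool_pos: [0.5415, -0.0057, 0.3484]
tool_rot: [0.84, 1.401, -0.838]
contact_force: [-1.8, -0.0, 2.8]
opening: -0.0
```

Request:
carry_out([
  [[0,0,0],[0,0,-0.1],0],
  [[0,0,0],[0,0,-0.1],0],
  [[0,0,0],[0,0,-0.1],0],
])

```text
t: 5.05
tool_pos: [0.5414, -0.0057, 0.3427]
tool_rot: [0.84, 1.401, -0.838]
contact_force: [-2.5, 0.2, 3.6]
opening: -0.0001
```

Run:
```python
from h import *
st("red")
im,d=get_image("scene"); cv2.imwrite("pics/s2.png",cv2.resize(im[150:290,200:340],None,fx=4,fy=4))
```

```text
t 5.05 tip [ 0.5418 -0.0056  0.1697] f [-2.53  0.25  3.63] open -0.0001
need units [-0.014 -0.018] tiprise over .179: -9.3 mm; turn units to level [-0.003  0.019  0.   ] z axis [ 0.47 -0.88  0.  ]
```

View pics/s2.png

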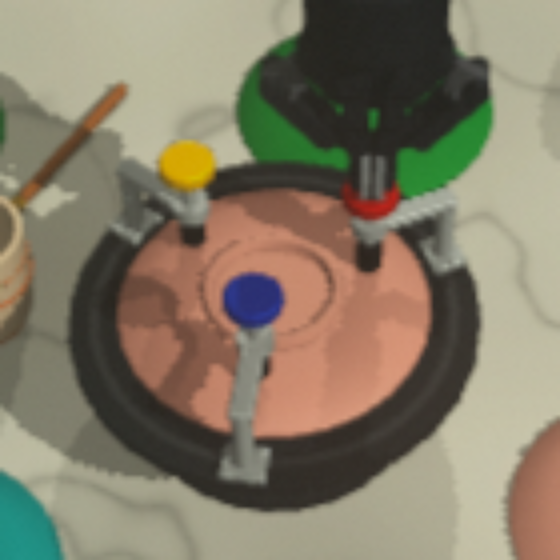

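Fingertips on the red cap at about (370,195) in the crop. It's about 9 mm down and the wheel hasn't turned. A little further.

Request:
carry_out([
  [[0,0,0],[0,0,-0.1],0],
  [[0,0,0],[0,0,-0.08],0],
  [[0,0,0],[0,0,0],0],
])

```text
t: 5.4
tool_pos: [0.5415, -0.0057, 0.3389]
tool_rot: [0.84, 1.401, -0.838]
contact_force: [-1.1, -0.5, 3.0]
opening: 0.0
```

Run:
```python
from h import *
st("red")
```

```text
t 5.4 tip [ 0.5419 -0.0057  0.1659] f [-1.06 -0.5   2.98] open 0.0
need units [-0.018 -0.017] tiprise over .179: -13.1 mm; turn units to level [-0.003  0.021  0.   ] z axis [ 0.47 -0.88  0.  ]
```

Request:
carry_out([
  [[0,0,0],[0,0,0],0],
  [[0,0,0],[0,0,0.3],0],
  [[0,0,0],[0,0,0.7],0],
  [[0,0,0],[0,0,0.7],0],
  [[0,0,0],[0,0,0.7],0],
  [[0,0,0],[-1,0,0],0],
  [[0,0,0],[-1,0,0],0],
])

```text
t: 6.1
tool_pos: [0.5022, -0.006, 0.3925]
tool_rot: [0.841, 1.397, -0.836]
contact_force: [-1.1, 0.3, -0.2]
opening: -0.0001
```

Run:
```python
from h import *
st("yellow")
im,d=get_image("wrist"); cv2.imwrite("pics/w2.png",im);c=get_calibration("wrist")
for k,m in seg(im,(180,0,500,300)).items():
    nl,l,s,ce=cv2.connectedComponentsWithStats(m.astype(np.uint8)); i=1+np.argmax(s[1:,4])
    W=world(c,d,l==i); top=W[W[:,2]>np.percentile(W[:,2],90)-.006]
    print(k,s[i],"top",top.mean(0).round(4),np.median(top[:,2]).round(4),(top.max(0)+top.min(0))[:2].round(4)/2)
```

```text
t 6.1 tip [ 0.5034 -0.006   0.2195] f [-1.05  0.3  -0.24] open -0.0001
need units [ 3.881 -4.949] tiprise over .179: 40.5 mm; turn units to level [0.003 0.068 0.   ] z axis [ 0.47 -0.88  0.  ]
red [ 281  162   49   49 1855] top [ 0.5402 -0.0053  0.1662] 0.1663 [ 0.5398 -0.0056]
yellow [ 446  182   54   53 2358] top [ 0.5791 -0.1028  0.1796] 0.1799 [ 0.5794  -0.10465]
blue [ 396    0   66   68 3483] top [ 0.6446 -0.0202  0.1797] 0.1798 [ 0.64535 -0.02115]
```

View pics/w2.png

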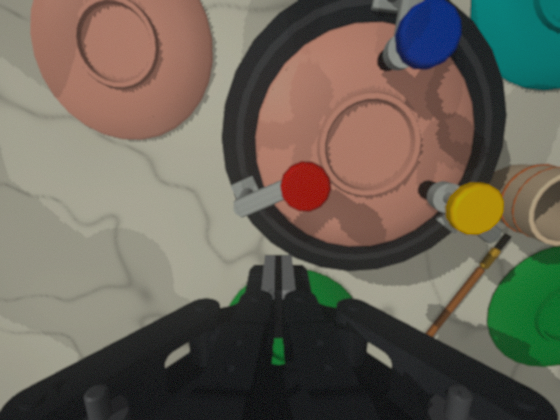

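Red top now reads 0.166 m, 13 mm below its start, so its pad bears on the plate. Yellow and blue are still up at about 0.180. On to yellow.

Request:
carry_out([
  [[0,0.07,0],[0.7,-0.9,0],0],
  [[0,0,0],[0.7,-0.9,0],0],
  [[0,0,0],[0.7,-0.9,0],0],
  [[0,0,0],[0.7,-0.9,0],0],
  [[0,0,0],[0.7,-0.9,0],0],
  [[0,0,0],[0.4,-0.5,-0.3],0],
  [[0,0,0],[0,0,-0.3],0],
  [[0,0,0],[0,0,0],0],
])

```text
t: 6.95
tool_pos: [0.5824, -0.1092, 0.3893]
tool_rot: [0.84, 1.391, -0.833]
contact_force: [-0.8, 0.3, -0.5]
opening: -0.0002
```

Run:
```python
from h import *
st("yellow")
```

```text
t 6.95 tip [ 0.5845 -0.1096  0.2163] f [-0.82  0.32 -0.52] open -0.0002
need units [-0.177  0.231] tiprise over .179: 37.3 mm; turn units to level [0.026 0.126 0.   ] z axis [ 0.47 -0.88  0.01]
```

Request:
carry_out([
  [[0.03,0.12,0],[-0.07,0.2,-0.5],0],
  [[0,0,0],[0,0,-0.5],0],
  [[0,0,0],[0,0,-0.3],0],
  [[0,0,0],[0,0,0],0],
])

```text
t: 7.35
tool_pos: [0.5794, -0.1023, 0.3601]
tool_rot: [0.837, 1.407, -0.837]
contact_force: [0.4, -0.7, 0.7]
opening: 0.0001
```

Run:
```python
from h import *
st("yellow")
```

```text
t 7.35 tip [ 0.5789 -0.1019  0.1871] f [ 0.4  -0.69  0.73] open 0.0001
need units [ 0.105 -0.153] tiprise over .179: 8.1 mm; turn units to level [-0.02  -0.026 -0.   ] z axis [ 0.48 -0.88 -0.  ]
```

Request:
carry_out([
  [[-0.02,-0.03,0],[0.08,-0.14,-0.08],0],
  [[0,0,0],[0,0,-0.08],0],
  [[0,0,0],[0,0,0],0],
])

```text
t: 7.65
tool_pos: [0.5809, -0.1049, 0.3566]
tool_rot: [0.836, 1.403, -0.836]
contact_force: [0.4, 1.2, -0.2]
opening: 0.0001
```

Run:
```python
from h import *
st("yellow")
```

```text
t 7.65 tip [ 0.581  -0.1049  0.1836] f [ 0.44  1.22 -0.22] open 0.0001
need units [-0.001 -0.005] tiprise over .179: 4.6 mm; turn units to level [0.002 0.006 0.   ] z axis [ 0.48 -0.88  0.  ]
```

Centred over yellow. Pressing gently.

Request:
carry_out([
  [[0,0,0],[0,0,-0.1],0],
  [[0,0,0],[0,0,-0.1],0],
  [[0,0,0],[0,0,-0.1],0],
  [[0,0,0],[0,0,-0.1],0],
  [[0,0,0],[0,0,-0.1],0],
])

```text
t: 8.15
tool_pos: [0.5813, -0.1052, 0.3486]
tool_rot: [0.836, 1.401, -0.835]
contact_force: [-1.1, 0.1, 2.8]
opening: 0.0
```

Request:
carry_out([
  [[0,0,0],[0,0,-0.1],0],
  [[0,0,0],[0,0,-0.1],0],
  [[0,0,0],[0,0,-0.1],0],
])

```text
t: 8.45
tool_pos: [0.5813, -0.1051, 0.3428]
tool_rot: [0.836, 1.401, -0.835]
contact_force: [-2.5, 1.8, 3.3]
opening: 0.0003
```

Request:
carry_out([
  [[0,0,0],[0,0,-0.1],0],
  [[0,0,0],[0,0,-0.08],0],
  [[0,0,0],[0,0,0],0],
  [[0,0,0],[0,0,0],0],
])

```text
t: 8.85
tool_pos: [0.5813, -0.1051, 0.3391]
tool_rot: [0.836, 1.401, -0.835]
contact_force: [-2.5, 0.7, 4.0]
opening: -0.0003
```

Request:
carry_out([
  [[0,0,0],[0,0,0.3],0],
  [[0,0,0],[0,0,0.7],0],
  [[0,0,0],[0,0,0.7],0],
  [[0,0,0],[0,0,0.7],0],
  [[0,0,0],[-0.5,0,0.3],0],
  [[0,0,0],[-1,0,0],0],
  [[0,0,0],[-0.5,0,0],0],
  [[0,0,0],[0,0,0],0],
])

```text
t: 9.65
tool_pos: [0.5392, -0.1052, 0.3995]
tool_rot: [0.836, 1.396, -0.834]
contact_force: [0.1, 0.6, -0.6]
opening: 0.0002
```

Run:
```python
from h import *
st("blue")
im,d=get_image("wrist"); cv2.imwrite("pics/w3.png",im);c=get_calibration("wrist")
for k,m in seg(im,(100,0,500,300)).items():
    nl,l,s,ce=cv2.connectedComponentsWithStats(m.astype(np.uint8)); i=1+np.argmax(s[1:,4])
    W=world(c,d,l==i); top=W[W[:,2]>np.percentile(W[:,2],90)-.006]
    print(k,s[i],"top",top.mean(0).round(4),np.median(top[:,2]).round(4),(top.max(0)+top.min(0))[:2].round(4)/2)
```

```text
t 9.65 tip [ 0.5405 -0.1057  0.2265] f [ 0.07  0.64 -0.61] open 0.0002
need units [5.373 4.235] tiprise over .179: 47.5 mm; turn units to level [0.028 0.079 0.   ] z axis [ 0.48 -0.88  0.01]
red [ 122  139   52   49 1946] top [ 0.543  -0.007   0.1656] 0.1657 [ 0.54245 -0.00665]
yellow [ 282  157   50   49 1902] top [ 0.5821 -0.1051  0.166 ] 0.1661 [ 0.5817 -0.1053]
blue [ 205    0   61   41 2008] top [ 0.6434 -0.0244  0.1793] 0.1793 [ 0.64505 -0.0219 ]
```

View pics/w3.png

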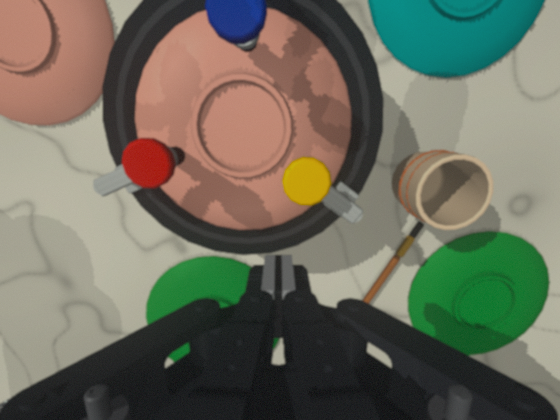

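Red and yellow both sit at 0.166 m (13 mm down) and the wheel hasn't moved. Blue, at (237,10), is still up. Now blue, target (0.648, −0.021).

Request:
carry_out([
  [[0.03,0.08,0],[0.95,0.75,0],0],
  [[0,0,0],[0.95,0.75,0],0],
  [[0,0,0],[0.95,0.75,0],0],
  [[0,0,0],[0.95,0.75,0],0],
  [[0,0,0],[0.95,0.75,0],0],
  [[0,0,0],[0.5,0.4,-0.3],0],
  [[0,0,0],[0,0,-0.3],0],
  [[0,0,0],[0,0,0],0],
])

```text
t: 10.5
tool_pos: [0.6493, -0.0195, 0.3837]
tool_rot: [0.837, 1.406, -0.839]
contact_force: [0.3, 0.1, 0.0]
opening: -0.0004
```

Run:
```python
from h import *
st("blue")
```

```text
t 10.5 tip [ 0.6489 -0.0195  0.2107] f [0.34 0.1  0.02] open -0.0004
need units [-0.044 -0.077] tiprise over .179: 31.7 mm; turn units to level [-0.002 -0.026 -0.   ] z axis [ 0.47 -0.88 -0.  ]
```

Request:
carry_out([
  [[0,-0.02,0],[-0.06,-0.07,-0.4],0],
  [[0,0,0],[0,0,-0.4],0],
  [[0,0,0],[0,0,-0.3],0],
  [[0,0,0],[0,0,0],0],
])

```text
t: 10.9
tool_pos: [0.6461, -0.023, 0.3587]
tool_rot: [0.838, 1.405, -0.841]
contact_force: [-0.4, 0.2, 0.5]
opening: 0.0003
```

Run:
```python
from h import *
st("blue")
```

```text
t 10.9 tip [ 0.6456 -0.0231  0.1857] f [-0.45  0.19  0.52] open 0.0003
need units [0.122 0.104] tiprise over .179: 6.7 mm; turn units to level [ 0.002 -0.03   0.   ] z axis [ 0.47 -0.88 -0.  ]
```

Request:
carry_out([
  [[0,-0.03,0],[0.09,0.1,-0.06],0],
  [[0,0,0],[0,0,-0.06],0],
  [[0,0,0],[0,0,0],0],
])

```text
t: 11.2
tool_pos: [0.6478, -0.0213, 0.3564]
tool_rot: [0.84, 1.402, -0.84]
contact_force: [0.3, -1.0, 0.9]
opening: -0.0
```

Run:
```python
from h import *
st("blue")
```

```text
t 11.2 tip [ 0.648  -0.0214  0.1834] f [ 0.29 -1.01  0.9 ] open -0.0
need units [0.002 0.019] tiprise over .179: 4.4 mm; turn units to level [0.003 0.008 0.   ] z axis [ 0.47 -0.88  0.  ]
```

Request:
carry_out([
  [[0,0,0],[0,0,-0.1],0],
  [[0,0,0],[0,0,-0.1],0],
  [[0,0,0],[0,0,-0.1],0],
  [[0,0,0],[0,0,-0.1],0],
  [[0,0,0],[0,0,-0.1],0],
])

```text
t: 11.7
tool_pos: [0.6482, -0.0212, 0.3485]
tool_rot: [0.84, 1.4, -0.839]
contact_force: [-2.8, -0.5, 3.7]
opening: 0.0001
```

Request:
carry_out([
  [[0,0,0],[0,0,-0.1],0],
  [[0,0,0],[0,0,-0.1],0],
  [[0,0,0],[0,0,-0.1],0],
])

```text
t: 12.0
tool_pos: [0.6482, -0.0211, 0.3429]
tool_rot: [0.84, 1.399, -0.839]
contact_force: [-2.6, 0.1, 4.1]
opening: -0.0003
```

Request:
carry_out([
  [[0,0,0],[0,0,-0.1],0],
  [[0,0,0],[0,0,-0.08],0],
  [[0,0,0],[0,0,0],0],
  [[0,0,0],[0,0,0],0],
])

```text
t: 12.4
tool_pos: [0.6482, -0.0212, 0.3392]
tool_rot: [0.84, 1.399, -0.839]
contact_force: [-1.4, -0.0, 4.3]
opening: 0.0
```

Request:
carry_out([
  [[0,0,0],[0,0,0.3],0],
  [[0,0,0],[0,0,0.7],0],
  [[0,0,0],[0,0,0.7],0],
  [[0,0,0],[0,0,0.7],0],
  [[0,0,0],[-0.5,0,0.7],0],
  [[0,0,0],[-1,0,0.7],0],
  [[0,0,0],[-1,0,0.5],0],
  [[0,0,0],[-1,0,0.5],0],
])

```text
t: 13.2
tool_pos: [0.5775, -0.0213, 0.4429]
tool_rot: [0.841, 1.396, -0.836]
contact_force: [-1.0, 0.6, 0.5]
opening: -0.0001
```

Request:
carry_out([
  [[0,0,0],[-1,0,0],0],
  [[0,0,0],[-1,0,0],0],
  [[0,0,0],[-1,0,0],0],
  [[0,0,0],[-1,0,0],0],
  [[0,0,0],[-0.5,0,0],0],
  [[0,0,0],[0,0,0],0],
  [[0,0,0],[0,0,0],0],
])

```text
t: 13.9
tool_pos: [0.4827, -0.0211, 0.4566]
tool_rot: [0.845, 1.376, -0.828]
contact_force: [-0.6, 0.4, -0.7]
opening: -0.0002
```

Run:
```python
from h import *
st("blue")
for n,box in [("wrist",(100,0,500,300)),("scene",(220,170,320,250))]:
  im,d=get_image(n); cv2.imwrite(f"pics/{n}4.png",im);c=get_calibration(n)
  for k,m in seg(im,box).items():
    nl,l,s,ce=cv2.connectedComponentsWithStats(m.astype(np.uint8)); i=1+np.argmax(s[1:,4])
    W=world(c,d,l==i); top=W[W[:,2]>np.percentile(W[:,2],90)-.006]
    print(n,k,s[i],"top",top.mean(0).round(4),np.median(top[:,2]).round(4),(top.max(0)+top.min(0))[:2].round(4)/2)
```

```text
t 13.9 tip [ 0.4875 -0.022   0.2837] f [-0.55  0.45 -0.75] open -0.0002
need units [8.025 0.048] tiprise over .179: 104.7 mm; turn units to level [0.049 0.277 0.   ] z axis [ 0.47 -0.88  0.02]
wrist red [ 271  131   37   38 1113] top [ 0.5417 -0.0058  0.1659] 0.1659 [ 0.5416  -0.00625]
wrist yellow [ 392  144   42   39 1299] top [ 0.5807 -0.1042  0.1659] 0.1661 [ 0.5808  -0.10505]
wrist blue [ 351   12   44   48 1607] top [ 0.6466 -0.0207  0.1661] 0.1662 [ 0.64725 -0.02095]
scene red [286 194  14  12 128] top [ 0.5428 -0.0058  0.1651] 0.1651 [ 0.54195 -0.0067 ]
scene yellow [240 189  15  13 151] top [ 0.5821 -0.1053  0.1649] 0.1652 [ 0.5808  -0.10595]
scene blue [257 223  14  12 134] top [ 0.6488 -0.02    0.1654] 0.1655 [ 0.64685 -0.0205 ]
```

View pics/scene4.png

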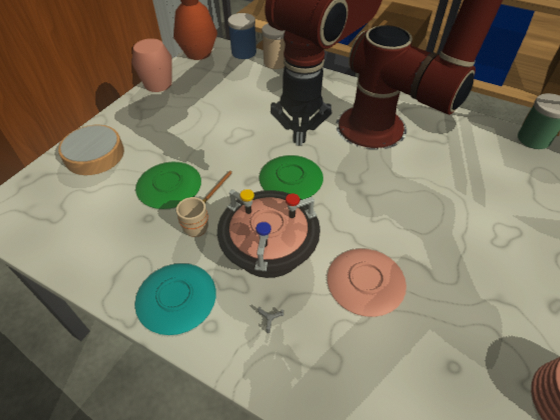

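View pics/wrist4.png

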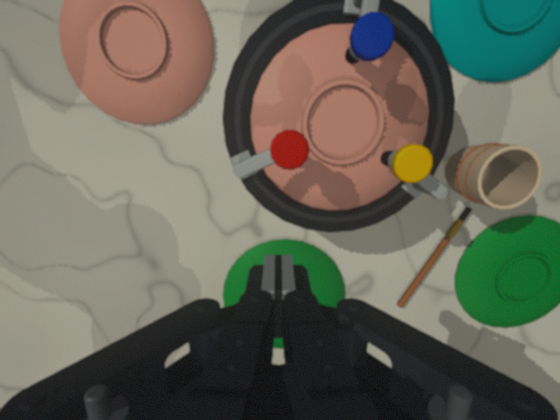

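All three caps now sit at 0.165–0.166 m, about 13 mm down and short of the 20 mm stop. The scene view shows the wheel, plate and bystanders where they were: spur (267,317), cup (193,216), spare plate (366,282). The hand is clear, so I'm handing in.

Run:
```python
from station import *
print(finish_job())
```

```text
the job is handed in; nothing more can be done
None
```

I tapped the three caps down with the shut fingertips, red first, then yellow, then blue, and handed the job in at about 14 s. No verdict was reported.

- **Caps:** the wrist and scene cameras put all three tops at 0.165–0.166 m. That is about 13 mm below their start, so each pad should be pushed back about 5 mm, and 7 mm remains before the hard stop.
- **Force:** the highest readings while pressing were about 4 N downwards and 3 N sideways, checked at the end of each move call rather than continuously.
- **Wheel, plate and bystanders:** cap centres agree with the start to within about 2 mm. In the last pictures the plate, spare plate, cup, brush and spur look unmoved; I judged that by eye and did not measure each one.
- **Hand:** it ended about 10 cm above the caps and off to the robot's side, touching nothing.

No check failed. The only disagreement was a 2–4 mm shift in some wrist-camera readings taken just after a move, which was gone once the arm was still.

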